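# Index the bench carousel to the oil can and bolt it

### The arm

A 7-joint arm with a two-finger parallel gripper is mounted at the origin on a cart in front of the work surface, level with it; the furniture and walls round the work are solid. World frame = base frame: x ahead of the robot, y to its left, z up, the work surface at z = 0. Lengths are in m, angles in rad, forces in N, time in s.
With the tool pointing down it reaches from about 0.425 to 1.025 m from the base axis. Payload 9.4 kg.
Tool frame: the origin (TCP) lies at the very end of the fingers, on their centre line; the grasp point (between the pads) lies 19 mm behind it; z points along the fingers, y is the line along which they close (so a half turn about z gives the same grasp; the last joint's range is limited). The gripper opens to 93 mm and grips with 3 to 60 N. Pads are 15 mm wide; open, the fingers measure 128 mm over their backs; the gripper's body (75 mm by 188 mm) begins 65 mm behind the grasp point.
Start: joints at [-1.315, 0.599, -0.003, 1.599, 0.002, 0.943, -0.08], TCP at [0.237, 0.685, 0.219] pointing down, gripper open.
Joint ranges: [-2.57, 2.57], [-0.35, 1.97], [-1.29, 1.29], [0.11, 2.56], [-1.05, 4.19], [0.11, 1.86], [-2.63, 2.63]. Speed limits (rad/s): [2.22, 2.22, 3.01, 3.01, 3.14, 3.14, 3.14].

### API

Orientations are given as a unit quaternion [w, x, y, z].
In Python, from workcell import robot gives the robot as it stands.
- The arm moves only by the tool servo_tool, never from a script. Its argument "rows" is a list of rows, each a list of 3 entries, a list of its own where there are three numbers: the opening, from -1 (shut) to 1 (fully open), then the shift along the tool's x, y, z in mm, then the turn, a rotation vector about the tool's x, y, z in rad. In form: [[claw, [dx, dy, dz], [ax, ay, az]], ...]. A call has 1 to 12 rows; each row is the pose to reach, as a shift and turn from the pose commanded when the call began, along the tool's axes at that moment; what a row does not reach only later rows make up. A row lasts 1/8 s, in which the tool goes at most 62.5 mm and 10.7 degrees, less where a joint would pass 70% of its speed; a pose out of reach is approached as far as the arm can. A call with a gripper value outside its range is refused whole. The fingers move at their own pace and stop on an object; the grip force is fixed at half the most. Time passes only in rows, so rows that repeat a pose let the fingers close. It gives the time, the measured TCP pose, the force, the opening and the grip force at its end, in the units of the state.
- robot.get_state(): the state, without advancing time (a new reading comes with each control period).
- robot.grab_frame(name): name is "scene" or "top" or "wrist"; returns the picture (420x560x3 uint8, red, green, blue); there is no depth.
- robot.get_calibration(name): a dict with "camera_matrix" (3x3 intrinsics, pixels), "R" (3x3) and "t" (3): a world point X has camera coordinates R X + t; the wrist camera has in their place "mount" (4x4, takes a point from camera to tool coordinates, whose origin is the TCP and whose axes are the flange's). Camera axes: x right, y down, z forward; pixel columns grow to the right and rows downward; lengths in m; the calibration is good to about 2 mm. A picture is of the moment at which its call begins: read the wrist's pose just before it. get_calibration takes no time and is no camera call.
- robot.sign_off(): hands the job in; it is judged then, once.
The state is a dict: "t": time; "q": joint angles; "joint_vel": joint speeds; "tau": joint torques, N m; "tcp_pos": TCP position; "eef_rot": TCP orientation; "force": force on the tool from outside, world axes, zero at the start; "ft_torque": the same for the moment, N m; "gripper_width": finger opening in m; "finger_force": force on a finger pad.
Only numpy, scipy, OpenCV 4.12 (cv2) and the standard library are available. Lean on these libraries where they do the work, as an engineer would, in place of code of your own. Each camera call takes 0.05 s, during which the arm holds its last target. There are 200 camera calls.

### The job

Bring the oil can round to the front of the bench carousel for honing: push the pegs on the tray's rim with the fingers, steadily, until the oil can's bay stands squarely at the sliding bolt, then push the bolt's knob fully home so that its nose sits in that bay's notch and locks the tray. Only push: do not touch or lift anything that stands on the tray, let nothing tip or slide out of its bay, and leave the other things on the bench as they are.

Things in the scene. Friction and masses are not known exactly. Their poses are not given: they have to be found in the camera images.
- carousel_base: fixed wooden foot of the carousel: round plinth, 176 mm diameter, 14 mm high, with a tongue 64 mm wide that runs out to 227 mm from the middle on one side, the carousel's front. The bolt slides on the tongue between two cheeks (steel straps over them end 35 mm above the bench). Origin on the turning axis at the bench top; its -x axis points along the tongue to the front, z up.
- turntable: round plywood tray, 250 mm diameter, top 32 mm above the bench; turns either way without stops about the upright axis of the foot, needs about 1 N at the rim and stops almost at once when not pushed. Origin on that axis at bench height; its -x axis points to the middle of the oil can's bay. Crossed dividers 30 mm high, at 45 degrees to its x and y axes, part it into four bays.
- peg (a point): middle of one of the four upright wooden finger pegs on the tray's rim, which the fingers push: 15 mm diameter, from the tray's top to 92 mm above the bench, 110 mm from the axis, at the outer ends of the dividers. This one, its middle 62 mm above the bench, stands between the tray's -x and -y axes; the others follow at quarter turns.
- oil_notch (a point): point in the V notch in the tray's rim at the middle of the oil can's bay (each bay has one: 30 mm wide at the rim, 10 mm at its bottom, 16 mm deep), 117 mm from the axis, level with the tray's top. The bay is at the front when this point lies on the foot's -x axis; the bolt enters if it is within about 9 mm sideways of it, and its wedge nose draws the tray square.
- bolt (a joint): slide of the index bolt, m: 0 fully back (nose 5 mm clear of the rim), 0.020 fully home in a notch; grows towards the carousel's axis. It stays where it is left and takes about 2 N to push, some 5 N when it must draw the tray square.
- bolt_knob (a point): on the axis of the bolt's upright round wooden knob, 60 mm above the bench; the knob is 16 to 18 mm in diameter at most, stands on the flat steel bolt (top 31 mm above the bench) and ends 83 mm above the bench. With the bolt back it stands 172 mm from the carousel's axis on the front side, 152 mm when home.
- oil_can: small oil can with a round body 60 mm in diameter, 55 mm high, and a thin bent spout up to 121 mm, which points to the carousel's axis. Stands loose on the tray 66 mm from the axis, in the middle of its bay. Origin at the centre of its underside.
- brush: small stiff brush lying bristles up, 24 x 45 x 40 mm, loose in another bay of the tray, 66 mm from the axis; origin at the centre of its underside.
- jar_screws: clear jar of screws with a pale lid, 55 mm diameter, 104 mm high, loose in another bay, 66 mm from the axis; origin at the centre of its underside.
- masking_tape: roll of masking tape lying flat, 85 mm diameter, 19 mm high, loose in another bay, 66 mm from the axis; origin at the centre of its underside.
- oilstone: sharpening stone in its wooden holder, 70 x 200 x 34 mm, loose on the bench; origin at the centre of its underside. Leave alone.
- chisel_24: bench chisel, 242 x 26 x 28 mm, lying loose on the bench; origin at the centre of its underside. Leave alone.
- spring_clamp: black spring clamp, 128 x 55 x 23 mm, lying loose near the front edge; origin at the centre of its underside. Leave alone.
- glue_bottle: bottle of wood glue, 54 mm wide, 168 mm high, standing loose behind the carousel; origin at the centre of its underside. Leave alone.
- pencil: carpenter's pencil, 163 x 8 x 7 mm, lying loose to the left behind the carousel; origin at the centre of its underside. Leave alone.
- offcut: pine offcut, 30 x 140 x 30 mm, lying loose left of the carousel; origin at the centre of its underside. Leave alone.

How it is judged:
On the way:
1. the oil can's bay has been turned to the front, the bolt still drawn back (x of oil_notch in the frame of carousel_base below -0.1 m and y of oil_notch in the frame of carousel_base between -0.0115 and 0.0115 m and value of joint bolt below 0.012 m), for 0.2 s.
At the end, for the whole second after the job is handed in: The bolt is home (within 4 mm of its full 20 mm travel) in the notch of the oil can's bay, that notch is in line with the bolt within 6 mm, the tray is at rest, and the oil can stands upright within 20 mm of its place in its bay (x of oil_notch in the frame of carousel_base below -0.1 m and y of oil_notch in the frame of carousel_base between -0.006 and 0.006 m and value of joint bolt above 0.016 m and angular speed of turntable below 0.05 rad/s and x of oil_can in the frame of turntable between -0.086 and -0.046 m and y of oil_can in the frame of turntable between -0.02 and 0.02 m and angle between oil_can's own z axis and vertical below 0.15 rad); the robot touches nothing.
It fails at once if the robot touches something that stands on the tray (contact force between any of the fingers, the arm and oil_can above 1 N or contact force between any of the fingers, the arm and brush above 1 N or contact force between any of the fingers, the arm and jar_screws above 1 N or contact force between any of the fingers, the arm and masking_tape above 1 N).
It fails at once if something that stands on the tray is tipped or lifted (angle between any of oil_can, brush, jar_screws, masking_tape's own z axis and vertical above 0.35 rad or height (world z) of any of oil_can, brush, jar_screws, masking_tape above 0.05 m).
It fails at once if something leaves its bay (the oil can by more than 30 mm) (horizontal distance between any of oil_can, brush, jar_screws, masking_tape and turntable above 0.1 m or horizontal distance between any of oil_can, brush, jar_screws, masking_tape and turntable below 0.03 m or x of oil_can in the frame of turntable above -0.036 m or y of oil_can in the frame of turntable above 0.03 m or y of oil_can in the frame of turntable below -0.03 m).
It fails at once if the tray is whirled round (faster than 3 rad/s) instead of turned steadily (angular speed of turntable above 3 rad/s).
It fails at once if another thing on the bench is moved by more than 20 mm (distance of any of oilstone, chisel_24, spring_clamp, glue_bottle, pencil, offcut from where it was at the start of the episode above 0.02 m).
It also fails if it takes over 72 s, if anything falls off the work surface, if the arm or the gripper's body presses on something with over 40 N, if the wrist force passes 120 N, or if a joint passes its speed limit or range.

## Working session

There is one attempt and no reset: what is moved stays moved. The work goes in short steps, Python scripts to look and compute and a tool call to move; the robot and the scene stay as the last step left them, time stands still between calls to the robot, and variables do not carry over. Pictures are saved under pics/ and viewed, at most 10 in all, crops included, and the job is handed in when it is done.

Besides the shell and the picture viewer there is one more tool, called by a JSON object that holds its "op" and its "data". servo_tool: Moves the arm, as the interface text tells. Its arguments: {"type":"object","properties":{"rows":{"type":"array","items":{"type":"array"}}},"required":["rows"]}

```bash
mkdir -p pics; python3 - <<'E'
from workcell import robot
import cv2
for n in("scene","top"):
    cv2.imwrite(f"pics/{n}0.png",robot.grab_frame(n)[:,:,::-1])
    c=robot.get_calibration(n);print(n,c)
print(robot.get_state()); print(robot.get_calibration("wrist"))
E
```

```text
scene {'camera_matrix': array([[540.07391826,   0.        , 275.5045466 ],
       [  0.        , 540.07391826, 209.95611647],
       [  0.        ,   0.        ,   1.        ]]), 'R': array([[ 0.63856097, -0.76955834, -0.00445528],
       [-0.48482636, -0.39778779, -0.7789148 ],
       [ 0.59764812,  0.49954463, -0.62711393]]), 't': array([-0.52136676,  0.20211769,  1.18123902])}
top {'camera_matrix': array([[420.84463414,   0.        , 283.63383103],
       [  0.        , 420.84463414, 207.74953691],
       [  0.        ,   0.        ,   1.        ]]), 'R': array([[-0.12249112, -0.99246816,  0.00169675],
       [-0.96918688,  0.11924924, -0.21553751],
       [ 0.21371178, -0.0280459 , -0.97649409]]), 't': array([-0.18940465,  0.54955519,  0.94164844])}
{'t': 0.1, 'q': array([-1.31469183,  0.60002859, -0.00254847,  1.60001321,  0.00184075,
        0.94287903, -0.07982865]), 'joint_vel': array([ 0.00130518, -0.00173704, -0.00013843, -0.0034261 ,  0.00071806,
        0.0015271 , -0.00124004]), 'tau': array([ 4.63160832e-03, -7.66553736e+01,  1.50219988e+00, -2.52935618e+01,
       -5.2
[... 193 characters left out ...]
'force': array([-0.38982849,  0.85548883,  0.53095002]), 'ft_torque': array([ 0.03399956, -0.02127123,  0.00155549]), 'finger_force': 0.0, 'gripper_width': 0.09309997117226834}
{'camera_matrix': array([[330.42226918,   0.        , 279.16886805],
       [  0.        , 330.42226918, 215.7608528 ],
       [  0.        ,   0.        ,   1.        ]]), 'mount': array([[-2.60263053e-04, -9.59031823e-01, -2.83298242e-01,
         7.84076251e-02],
       [ 9.99999599e-01, -4.92193560e-04,  7.47503187e-04,
        -5.58037152e-04],
       [-8.56316914e-04, -2.83297934e-01,  9.59031567e-01,
        -1.66263223e-01],
       [ 0.00000000e+00,  0.00000000e+00,  0.00000000e+00,
         1.00000000e+00]])}
```

View pics/scene0.png

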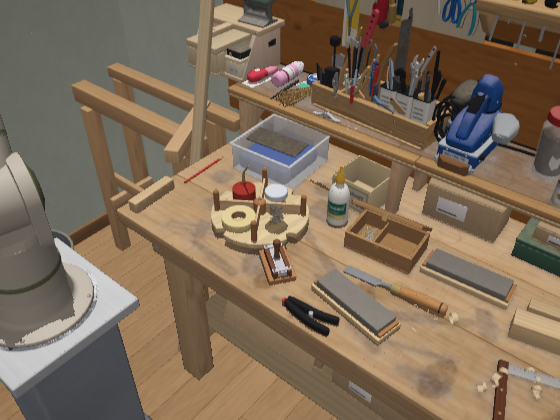

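View pics/top0.png

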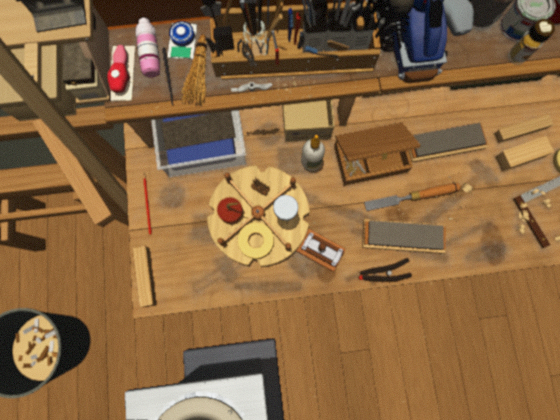

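The scene view shows the carousel around (260,220), with the bolt at the lower right near (277,262). In the top view the tray is centred near (258,212), the oil can is at (230,210), the jar at (286,208), the tape at (256,240), the brush at (260,186) and the bolt at (322,250).

```bash
cat > h.py <<'E'
import numpy as np,cv2
from workcell import robot
def ray(n,u,v):
    c=robot.get_calibration(n);d=np.linalg.inv(c["camera_matrix"])@[u,v,1]
    return -c["R"].T@c["t"], c["R"].T@d
def atz(n,u,v,z):
    o,d=ray(n,u,v);return o+d*(z-o[2])/d[2]
def proj(n,X):
    c=robot.get_calibration(n);p=c["camera_matrix"]@(c["R"]@np.asarray(X)+c["t"]);return p[:2]/p[2]
def tri(u1,u2):
    (a,d),(b,e)=ray("top",*u1),ray("scene",*u2)
    s=np.linalg.lstsq(np.c_[d,-e],b-a,rcond=None)[0];p,q=a+d*s[0],b+e*s[1]
    return (p+q)/2,np.linalg.norm(p-q)
E
python3 - <<'E'
from h import *
a=cv2.imread("pics/top0.png")[155:285,195:360];b=cv2.imread("pics/scene0.png")[160:300,195:335]
f=lambda i:cv2.resize(i,None,fx=400/i.shape[1],fy=400/i.shape[1],interpolation=cv2.INTER_CUBIC)
a,b=f(a),f(b);o=np.zeros((400,800,3),np.uint8);o[:a.shape[0],:400]=a;o[:,400:]=b
cv2.imwrite("pics/crop0.png",o)
for p in[(258,212),(322,250)]:print(atz("top",*p,.032))
for p in[(145,276),(405,270),(313,155),(148,205)]:print(atz("top",*p,.03))
E
```

```text
[ 0.52550555 -0.19254788  0.032     ]
[ 0.41429991 -0.33454166  0.032     ]
[0.40470827 0.08995698 0.03      ]
[ 0.34322059 -0.52384189  0.03      ]
[ 0.65509865 -0.34631613  0.03      ]
[0.57638705 0.07367482 0.03      ]
```

View pics/crop0.png

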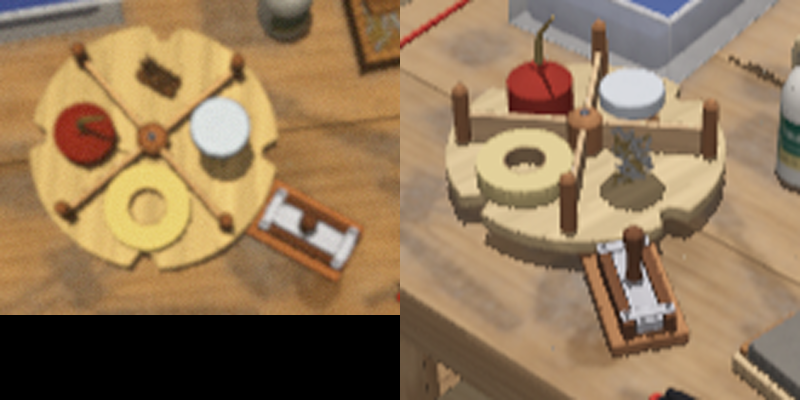

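The crop shows all four pegs, the notches, the oil can in the left bay, and the bolt knob at the lower right. I'll triangulate the peg tops and the knob next.

```bash
python3 - <<'E'
from h import *
T=lambda x,y:(195+x/2.424-.3,155+y/2.424-.3)
S=lambda x,y:(195+(x-400)/2.857-.3,160+y/2.857-.3)
P=[]
for n,t,s in[("tape/jar",(225,219),(568,176)),("can/tape",(66,210),(460,86)),("can/brush",(78,48),(600,23)),("brush/jar",(237,58),(710,101)),("hub",(151,137),(585,112)),("knob",(310,210),(634,231))]:
    X,e=tri(T(*t),S(*s));print(n,X.round(4),round(e,4));P.append(atz("top",*T(*t),.092 if n!="knob" else .083)[:2])
P=np.array(P);c=P[:4].mean(0);print("centre",c,"dist",np.linalg.norm(P[:4]-c,axis=1))
d=P[5]-c;print("knob",P[5],np.linalg.norm(d),np.degrees(np.arctan2(d[1],d[0])))
print("peg az",np.degrees(np.arctan2(*(P[:4]-c).T[::-1])))
for n,p in[("tip bolt tongue",(337,278)),("tongue",(362,240)),("n1",(38,143)),("n2",(268,147)),("n3",(150,262))]:
    X=atz("top",*T(*p),.032)[:2]-c;print(n,np.linalg.norm(X),np.degrees(np.arctan2(X[1],X[0])))
s=robot.get_state();print(s["t"],s["tcp_pos"])
E
```

```text
tape/jar [ 0.43   -0.2533  0.087 ] 0.0021
can/tape [ 0.455  -0.1069  0.095 ] 0.0011
can/brush [ 0.6122 -0.1321  0.0887] 0.0013
brush/jar [ 0.5828 -0.2834  0.0887] 0.0003
hub [ 0.5205 -0.1924  0.069 ] 0.0021
knob [ 0.4266 -0.3317  0.0754] 0.0072
centre [ 0.51909165 -0.1935098 ] dist [0.10798794 0.1082429  0.11029659 0.10964885]
knob [ 0.42839717 -0.33324631] 0.16658865319021937 -122.98515155856232
peg az [-146.9332083   126.23508829   33.85094998  -55.00772977]
tip bolt tongue 0.22346679512990875 -133.4971764184433
tongue 0.22651566039334736 -122.00144738627935
n1 0.11790595229641478 82.0000025387853
n2 0.11365317665608947 -98.0665667187969
n3 0.11729413317538916 171.25647239999307
0.1 [0.23673935 0.68482718 0.21787129]
```

```bash
python3 - <<'E'
from h import *
for X in [(.237,.685,.2),(.42,.29,.26),(.455,-.104,.2),(.42,.29,0.8),(.6,.2,.3),(.7,.2,.1),(.7,.2,.6),(.9,.3,.1)]:print(X,proj("top",X).round(),proj("scene",X).round())
print(tri((105,215),(195,160)),tri((60,110),(200,80)),tri((0,170),(80,90)))
E
```

```text
(0.237, 0.685, 0.2) [-202.  402.] [-40.  90.]
(0.42, 0.29, 0.26) [ -5. 274.] [93. 88.]
(0.455, -0.104, 0.2) [213. 234.] [211. 154.]
(0.42, 0.29, 0.8) [-633.  216.] [  34. -162.]
(0.6, 0.2, 0.3) [ 32. 168.] [166.  60.]
(0.7, 0.2, 0.1) [ 82. 154.] [200. 113.]
(0.7, 0.2, 0.6) [-114.   10.] [181. -69.]
(0.9, 0.3, 0.1) [39. 81.] [222.  81.]
(array([ 0.59433541,  0.17079127, -0.00438952]), np.float64(0.061537348325500695)) (array([0.75550753, 0.21831822, 0.18478939]), np.float64(0.03964284918398429)) (array([0.54197487, 0.36108239, 0.21197701]), np.float64(0.21254673266921423))
```

{"op": "servo_tool", "data": {"rows": [[1, [-10, -20, -30], [0, 0, 0.17]], [1, [-35, -55, -70], [0, 0, 0.34]], [1, [-60, -85, -80], [0, 0, 0.51]], [1, [-90, -115, -80], [0, 0, 0.68]], [1, [-115, -150, -80], [0, 0, 0.85]], [1, [-140, -185, -80], [0, 0, 1.02]], [1, [-165, -215, -80], [0, 0, 1.19]], [1, [-190, -250, -80], [0, 0, 1.36]], [1, [-215, -280, -80], [0, 0, 1.53]], [1, [-235, -305, -80], [0, 0, 1.7]], [1, [-255, -330, -80], [0, 0, 1.88]], [1, [-255, -330, -80], [0, 0, 1.88]]]}}

```text
t: 1.6
tcp_pos: [0.3705, 0.2879, 0.2987]
eef_rot: [0.0, 0.895, 0.446, -0.0]
force: [-0.1, 0.4, 0.1]
gripper_width: 0.0934
finger_force: 0.0
```

```bash
cat >> h.py <<'E'
def go(p,xaz):
    """tool-axes mm and turn about tool z to reach world p with tool x at azimuth xaz (deg)"""
    s=robot.get_state();w,a,b,c=s["eef_rot"];az=2*np.arctan2(b,a)
    d=(np.asarray(p)-s["tcp_pos"])*1000
    x=[np.cos(az),np.sin(az)];y=[np.sin(az),-np.cos(az)]
    return np.round([d[:2]@x,d[:2]@y,-d[2]],1), round(float((az-np.radians(xaz)+np.pi)%(2*np.pi)-np.pi),3)
E
python3 -c "
from h import *
a=np.radians(125.5);print(go([.519+.113*np.cos(a),-.1935+.113*np.sin(a),.22],-54.5))"
```

```text
(array([-260.9,  300.7,   78.7]), 1.875)
```

{"op": "servo_tool", "data": {"rows": [[0, [-20, 25, 0], [0, 0, 0.17]], [0, [-45, 50, 0], [0, 0, 0.34]], [0, [-70, 80, 0], [0, 0, 0.51]], [0, [-95, 110, 0], [0, 0, 0.68]], [0, [-120, 135, 10], [0, 0, 0.85]], [0, [-145, 165, 20], [0, 0, 1.02]], [0, [-170, 195, 35], [0, 0, 1.19]], [0, [-195, 220, 50], [0, 0, 1.36]], [0, [-215, 250, 60], [0, 0, 1.53]], [0, [-240, 275, 70], [0, 0, 1.7]], [0, [-261, 301, 79], [0, 0, 1.875]], [0, [-261, 301, 79], [0, 0, 1.875]]]}}

```text
t: 3.1
tcp_pos: [0.4554, -0.1006, 0.219]
eef_rot: [0.001, 0.89, -0.456, -0.0]
force: [0.9, 0.1, 0.6]
gripper_width: 0.0467
finger_force: 0.0
```

```bash
cat >> h.py <<'E'
def wcam():
    s=robot.get_state();w,x,y,z=s["eef_rot"]
    from scipy.spatial.transform import Rotation as Q
    T=np.eye(4);T[:3,:3]=Q.from_quat([x,y,z,w]).as_matrix();T[:3,3]=s["tcp_pos"]
    return T@robot.get_calibration("wrist")["mount"]
def wz(T,u,v,h):
    d=T[:3,:3]@np.linalg.inv(robot.get_calibration("wrist")["camera_matrix"])@[u,v,1];o=T[:3,3]
    return o+d*(h-o[2])/d[2]
E
python3 - <<'E'
from h import *
T=wcam();np.save("T1.npy",T);i=robot.grab_frame("wrist")
cv2.imwrite("pics/w1.png",cv2.resize(i[:,:,::-1],(800,600),interpolation=cv2.INTER_CUBIC))
s=robot.get_state();print(s["t"],s["tcp_pos"],s["q"])
E
```

```text
3.15 [ 0.45502714 -0.09937221  0.21912944] [-0.59745051  0.42745071  0.97209781  2.20956769 -0.52293258  0.75272706
 -1.78648981]
```

View pics/w1.png

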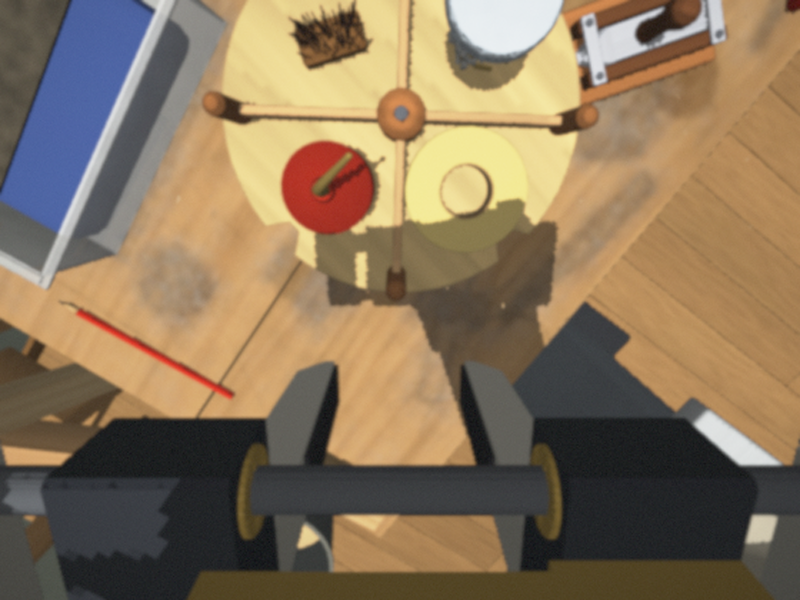

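The wrist view shows the peg tops at (396,290), (213,102) and (588,116), the hub at (401,113), the can at (328,187) and the knob top at (685,10). Next I'll compute the fit.

```bash
python3 - <<'E'
from h import *
T=np.load("T1.npy");k=1/1.4286
P={n:wz(T,u*k,v*k,h)[:2] for n,(u,v,h) in dict(ct=(396,289,.092),cb=(212,102,.092),tj=(590,116,.092),hub=(401,113,.069),knob=(686,11,.083),slA=(583,30,.035),slB=(601,78,.035),s2A=(711,0,.035),s2B=(720,35,.035),nL=(275,228,.032)).items()}
for n in P:print(n,P[n].round(4))
c=(P["cb"]+P["tj"])/2;print("c",c,[np.linalg.norm(P[n]-c) for n in("ct","cb","tj")])
az=lambda p,c:np.degrees(np.arctan2(*(p-c)[::-1]))
for n in P:print(n,az(P[n],c).round(1),np.linalg.norm(P[n]-c).round(4))
E
```

```text
ct [ 0.4601 -0.1044]
cb [ 0.6102 -0.1328]
tj [ 0.4289 -0.2537]
hub [ 0.52   -0.1933]
knob [ 0.42  -0.329]
slA [ 0.4542 -0.3075]
slB [ 0.4249 -0.2931]
s2A [ 0.3983 -0.369 ]
s2B [ 0.3786 -0.3582]
nL [ 0.5517 -0.0775]
c [ 0.51955279 -0.19324687] [np.float64(0.10688761033268537), np.float64(0.10894517967312208), np.float64(0.10894517967312203)]
ct 123.8 0.1069
cb 33.7 0.1089
tj -146.3 0.1089
hub -3.8 0.0004
knob -126.2 0.1684
slA -119.8 0.1317
slB -133.5 0.1376
s2A -124.6 0.2135
s2B -130.5 0.217
nL 74.5 0.1201
```

```bash
cat >> h.py <<'E'
C=np.array([.5195,-.1933])
def pp(th,r=.113,z=.068):
    a=np.radians(th);return go([C[0]+r*np.cos(a),C[1]+r*np.sin(a),z],th-180)
E
python3 -c "
from h import *
print(pp(124.3))"
```

```text
(array([  0.9,  -0.3, 151.1]), 0.028)
```

{"op": "servo_tool", "data": {"rows": [[0, [1, 0, 30], [0, 0, 0.028]], [0, [1, 0, 60], [0, 0, 0.028]], [0, [1, 0, 85], [0, 0, 0.028]], [0, [1, 0, 105], [0, 0, 0.028]], [0, [1, 0, 120], [0, 0, 0.028]], [0, [1, 0, 135], [0, 0, 0.028]], [0, [1, 0, 145], [0, 0, 0.028]], [0, [1, 0, 151], [0, 0, 0.028]], [0, [1, 0, 151], [0, 0, 0.028]], [-0.3, [1, 0, 151], [0, 0, 0.028]], [-0.3, [1, 0, 151], [0, 0, 0.028]], [-0.3, [1, 0, 151], [0, 0, 0.028]]]}}

```text
t: 4.65
tcp_pos: [0.4556, -0.1, 0.0688]
eef_rot: [-0.0, 0.884, -0.468, 0.0]
force: [-0.2, -0.4, 0.6]
gripper_width: 0.0325
finger_force: 0.0
```

```bash
python3 - <<'E'
from h import *
s=robot.get_state();print(s["q"].round(2),s["tcp_pos"],s["force"],s["gripper_width"],s["t"])
a=cv2.resize(robot.grab_frame("top")[150:290,190:350],(400,350),interpolation=cv2.INTER_CUBIC)
b=cv2.resize(robot.grab_frame("scene")[140:280,180:340],(400,350),interpolation=cv2.INTER_CUBIC)
cv2.imwrite("pics/c2.png",np.hstack([a,b])[:,:,::-1])
# moves along arc, tool axes at start
for D in (10,20,30,40,50):print(D,pp(124.3+D))
E
```

```text
[-0.29  0.63  0.57  2.33 -0.92  0.41 -1.48] [ 0.45557669 -0.10004134  0.06884828] [-0.23298292 -0.41587844  0.6285259 ] 0.0324684290024109 4.65
10 (array([ 1.8, 19.3,  0.8]), -0.177)
20 (array([ 7. , 38.3,  0.8]), -0.351)
30 (array([15.3, 56.2,  0.8]), -0.526)
40 (array([26.6, 72.3,  0.8]), -0.7)
50 (array([40.6, 86.2,  0.8]), -0.875)
```

View pics/c2.png

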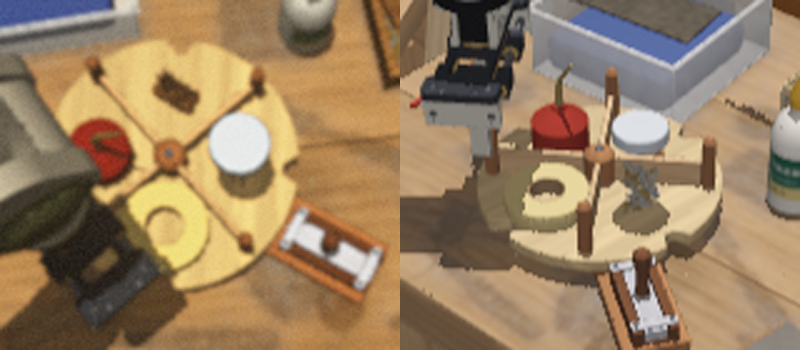

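{"op": "servo_tool", "data": {"rows": [[-0.3, [0.1, 4, 1], [0, 0, -0.035]], [-0.3, [0.6, 11.8, 1], [0, 0, -0.105]], [-0.3, [1.7, 19.6, 1], [0, 0, -0.175]], [-0.3, [3.4, 27.3, 1], [0, 0, -0.244]], [-0.3, [5.5, 34.9, 1], [0, 0, -0.314]], [-0.3, [8.2, 42.3, 1], [0, 0, -0.384]], [-0.3, [11.4, 49.5, 1], [0, 0, -0.454]], [-0.3, [15.1, 56.5, 1], [0, 0, -0.524]], [-0.3, [19.3, 63.2, 1], [0, 0, -0.593]], [-0.3, [24, 69.6, 1], [0, 0, -0.663]], [-0.3, [29, 75.6, 1], [0, 0, -0.733]], [-0.3, [31.7, 78.5, 1], [0, 0, -0.768]]]}}

```text
t: 6.25
tcp_pos: [0.408, -0.1708, 0.0677]
eef_rot: [-0.0, 0.995, -0.102, 0.0]
force: [0.1, -0.2, 0.2]
gripper_width: 0.0325
finger_force: 0.0
```

```bash
python3 - <<'E'
from h import *
s=robot.get_state();d=s["tcp_pos"][:2]-C;print(s["q"].round(2),s["tcp_pos"],s["force"],np.linalg.norm(d),np.degrees(np.arctan2(d[1],d[0]))%360)
print(pp(168),pp(178))
E
```

```text
[ 0.06  0.57  0.3   2.37 -0.64  0.27 -0.83] [ 0.40802946 -0.17083252  0.06769459] [ 0.12424654 -0.18373646  0.21297259] 0.113712219206356 168.60440596202253
(array([ 0.7, -1.2, -0.3]), 0.005) (array([ 2.3, 18.4, -0.3]), -0.17)
```

{"op": "servo_tool", "data": {"rows": [[-0.3, [0.7, 3, 0], [0, 0, -0.035]], [-0.3, [1.2, 10.8, 0], [0, 0, -0.105]], [-0.3, [2.3, 18.6, 0], [0, 0, -0.175]], [-0.3, [4, 26.3, 0], [0, 0, -0.244]], [-0.3, [6.1, 33.9, 0], [0, 0, -0.314]], [-0.3, [8.8, 41.3, 0], [0, 0, -0.384]], [-0.3, [12, 48.5, 0], [0, 0, -0.454]], [-0.3, [15.7, 55.5, 0], [0, 0, -0.524]], [-0.3, [19.9, 62.2, 0], [0, 0, -0.593]], [-0.3, [24.6, 68.6, 0], [0, 0, -0.663]], [-0.3, [29.6, 74.6, 0], [0, 0, -0.733]], [-0.3, [35.1, 80.1, 0], [0, 0, -0.803]]]}}

```text
t: 7.75
tcp_pos: [0.4261, -0.256, 0.0675]
eef_rot: [-0.0, 0.955, 0.296, -0.0]
force: [-0.4, 1.0, 0.1]
gripper_width: 0.0322
finger_force: 0.3
```

```bash
python3 - <<'E'
from h import *
s=robot.get_state();d=s["tcp_pos"][:2]-C;print(s["q"].round(2),s["tcp_pos"],s["force"],np.linalg.norm(d),np.degrees(np.arctan2(d[1],d[0]))%360)
print(pp(214),pp(224),pp(258))
E
```

```text
[ 0.32  0.58  0.15  2.25 -0.25  0.33 -0.28] [ 0.42605263 -0.25595688  0.06749975] [-0.41326415  0.98391557  0.09818495] 0.11250908867620016 213.84203055296626
(array([-0.5,  0.3, -0.5]), 0.007) (array([ 1.1, 19.9, -0.5]), -0.168) (array([30.7, 79. , -0.5]), -0.761)
```

{"op": "servo_tool", "data": {"rows": [[-0.3, [-0.4, 4.2, 0], [0, 0, -0.035]], [-0.3, [0.1, 12.1, 0], [0, 0, -0.105]], [-0.3, [1.2, 19.9, 0], [0, 0, -0.175]], [-0.3, [2.9, 27.6, 0], [0, 0, -0.244]], [-0.3, [5, 35.2, 0], [0, 0, -0.314]], [-0.3, [7.7, 42.6, 0], [0, 0, -0.384]], [-0.3, [10.9, 49.8, 0], [0, 0, -0.454]], [-0.3, [14.6, 56.8, 0], [0, 0, -0.524]], [-0.3, [18.8, 63.5, 0], [0, 0, -0.593]], [-0.3, [23.5, 69.9, 0], [0, 0, -0.663]], [-0.3, [28.5, 75.9, 0], [0, 0, -0.733]], [-0.3, [31, 79, 0], [0, 0, -0.761]]]}}

```text
t: 9.25
tcp_pos: [0.4965, -0.3038, 0.0675]
eef_rot: [-0.0, 0.778, 0.628, 0.0]
force: [-1.4, 1.1, -0.3]
gripper_width: 0.0323
finger_force: 0.4
```

```bash
python3 - <<'E'
from h import *
s=robot.get_state();d=s["tcp_pos"][:2]-C;print(s["q"].round(2),s["tcp_pos"],s["force"],np.linalg.norm(d),np.degrees(np.arctan2(d[1],d[0]))%360)
print(pp(278.5),pp(282))
a=cv2.resize(robot.grab_frame("top")[150:290,190:350],(400,350),interpolation=cv2.INTER_CUBIC)
b=cv2.resize(robot.grab_frame("scene")[140:280,180:340],(400,350),interpolation=cv2.INTER_CUBIC)
cv2.imwrite("pics/c3.png",np.hstack([a,b])[:,:,::-1])
E
```

```text
[ 0.47  0.64 -0.03  2.05  0.05  0.46  0.19] [ 0.49645144 -0.3037837   0.06750016] [-1.39774373  1.12086146 -0.31717524] 0.11286223436395305 258.21624348163033
(array([ 7.1, 39.1, -0.5]), -0.36) (array([ 9.7, 45.5, -0.5]), -0.421)
```

View pics/c3.png

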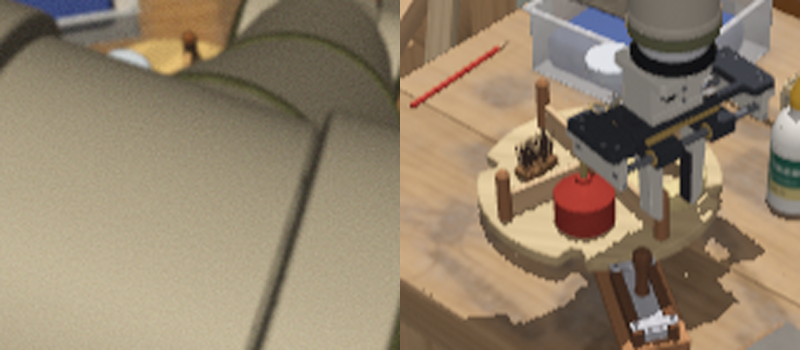

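```bash
python3 - <<'E'
from h import *
print(tri((316,138),(341,171)),atz("top",314,150,.1),atz("scene",338,205,.08))
a=cv2.imread("pics/top0.png")[120:180,285:345];b=cv2.imread("pics/scene0.png")[160:235,310:370]
f=lambda i:cv2.resize(i,(400,400),interpolation=cv2.INTER_CUBIC)
cv2.imwrite("pics/bot.png",np.hstack([f(a),f(b)]))
E
```

```text
(array([ 0.65207851, -0.34379242,  0.15034436]), np.float64(0.0014225858693669138)) [ 0.64301126 -0.34208142  0.1       ] [ 0.61382018 -0.36633871  0.08      ]
```

View pics/bot.png

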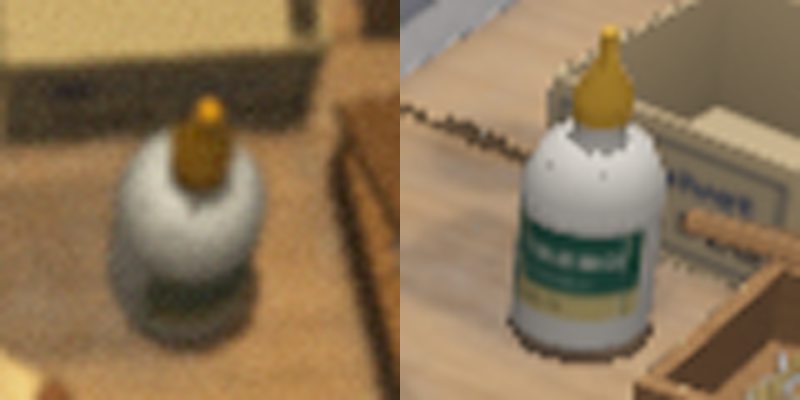

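{"op": "servo_tool", "data": {"rows": [[-0.3, [0.2, 5.9, 0], [0, 0, -0.052]], [-0.3, [0.6, 11.8, 0], [0, 0, -0.105]], [-0.3, [1.4, 17.7, 0], [0, 0, -0.157]], [-0.3, [2.5, 23.5, 0], [0, 0, -0.209]], [-0.3, [3.9, 29.2, 0], [0, 0, -0.262]], [-0.3, [5.5, 34.9, 0], [0, 0, -0.314]], [-0.3, [7.5, 40.5, 0], [0, 0, -0.367]], [-0.3, [9, 44, 0], [0, 0, -0.4]], [-0.3, [9.7, 45.5, 0], [0, 0, -0.42]], [-0.3, [9.7, 45.5, 0], [0, 0, -0.42]], [-0.3, [9.7, 45.5, 0], [0, 0, -0.42]]]}}

```text
t: 10.72
tcp_pos: [0.5428, -0.3041, 0.0677]
eef_rot: [0.0, 0.63, 0.776, -0.0]
force: [-0.7, 0.9, 0.6]
gripper_width: 0.0327
finger_force: 0.0
```

```bash
python3 - <<'E'
from h import *
s=robot.get_state();d=s["tcp_pos"][:2]-C;print(s["q"].round(2),s["tcp_pos"],s["force"],np.linalg.norm(d),np.degrees(np.arctan2(d[1],d[0]))%360)
E
```

```text
[ 0.52  0.67 -0.15  1.95  0.18  0.53  0.45] [ 0.54277423 -0.30407902  0.06768131] [-0.69955381  0.87952098  0.56978329] 0.11319752970609348 281.8650493272394
```

{"op": "servo_tool", "data": {"rows": [[-0.3, [0, -4, 0], [0, 0, 0]], [-0.3, [0, -4, -30], [0, 0, 0]], [-0.3, [0, -4, -80], [0, 0, 0]], [-0.3, [0, -4, -130], [0, 0, 0]], [-0.3, [0, -4, -150], [0, 0, 0]], [-0.3, [0, -4, -150], [0, 0, 0]]]}}

```text
t: 11.48
tcp_pos: [0.5393, -0.3053, 0.2193]
eef_rot: [0.002, 0.63, 0.776, 0.0]
force: [0.2, -1.5, -0.4]
gripper_width: 0.0325
finger_force: 0.0
```

```bash
python3 -c "
from h import *
print(pp(233.5,.200,.218))"
```

```text
(array([ -19.2, -145.8,    1.3]), 0.844)
```

{"op": "servo_tool", "data": {"rows": [[-1, [-3, -25, 0], [0, 0, 0.14]], [-1, [-6, -50, 0], [0, 0, 0.28]], [-1, [-10, -75, 0], [0, 0, 0.42]], [-1, [-13, -100, 0], [0, 0, 0.56]], [-1, [-16, -123, 0], [0, 0, 0.7]], [-1, [-19, -146, 0], [0, 0, 0.844]], [-1, [-19, -146, 0], [0, 0, 0.844]], [-1, [-19, -146, 0], [0, 0, 0.844]]]}}

```text
t: 12.48
tcp_pos: [0.4005, -0.3529, 0.217]
eef_rot: [-0.0, 0.892, 0.452, -0.0]
force: [0.5, 0.2, 0.1]
gripper_width: 0.0006
finger_force: 0.0
```

```bash
python3 - <<'E'
from h import *
T=wcam();np.save("T2.npy",T);i=robot.grab_frame("wrist")
cv2.imwrite("pics/w2.png",cv2.resize(i[:,:,::-1],(800,600),interpolation=cv2.INTER_CUBIC))
s=robot.get_state();print(s["t"],s["tcp_pos"],s["q"].round(2),s["gripper_width"])
E
```

```text
12.525 [ 0.40083021 -0.35291627  0.21709962] [ 0.59  0.37  0.04  2.04 -0.02  0.73  0.  ] 0.0007423824241890378
```

View pics/w2.png

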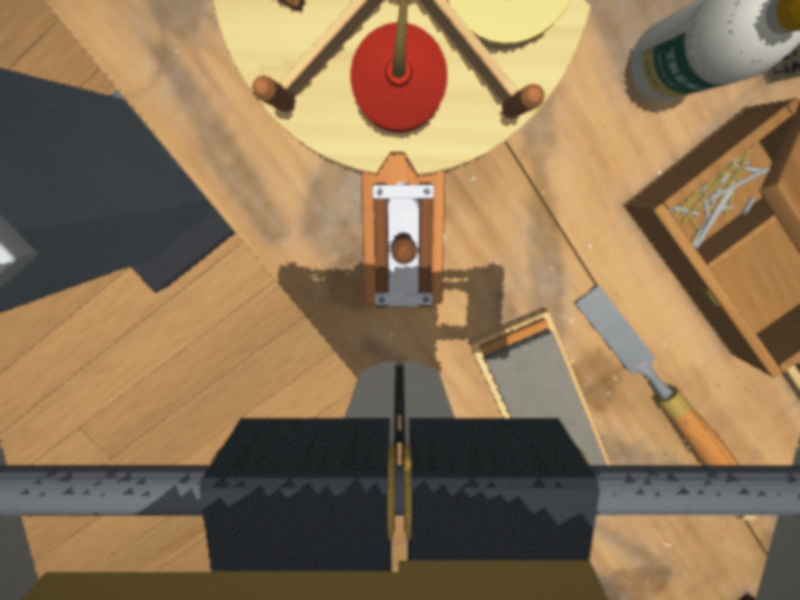

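```bash
python3 - <<'E'
from h import *
T=np.load("T2.npy");k=1/1.4286
for n,(u,v,h) in dict(notch=(399,160,.032),notchrim=(399,172,.032),s1=(403,191,.035),s2=(403,298,.035),knob=(404,243,.083),pegL=(266,86,.092),pegR=(531,93,.092)).items():
    X=wz(T,u*k,v*k,h);d=X[:2]-C;print(n,X[:2].round(4),np.linalg.norm(d).round(4),(np.degrees(np.arctan2(d[1],d[0]))%360).round(2))
print(pp(233,.202,.052),pp(233,.168,.052))
E
```

```text
notch [ 0.4512 -0.2849] 0.1142 233.29
notchrim [ 0.4464 -0.2915] 0.1224 233.31
s1 [ 0.4409 -0.3037] 0.1355 234.56
s2 [ 0.3941 -0.3678] 0.2149 234.29
knob [ 0.4234 -0.3282] 0.1656 234.53
pegL [ 0.4137 -0.2091] 0.107 188.49
pegR [ 0.5324 -0.3009] 0.1083 276.83
(array([ -3.1,  -1.3, 165.1]), 0.012) (array([ 30.9,  -0.9, 165.1]), 0.012)
```

```bash
python3 -c "
from h import *
print(pp(234.4,.202,.052),pp(234.4,.168,.052))"
```

```text
(array([ -3.1,   3.6, 165.1]), -0.012) (array([ 30.9,   3.2, 165.1]), -0.012)
```

{"op": "servo_tool", "data": {"rows": [[-1, [-3, 3.6, 30], [0, 0, -0.012]], [-1, [-3, 3.6, 70], [0, 0, -0.012]], [-1, [-3, 3.6, 110], [0, 0, -0.012]], [-1, [-3, 3.6, 145], [0, 0, -0.012]], [-1, [-3, 3.6, 165], [0, 0, -0.012]], [-1, [-3, 3.6, 165], [0, 0, -0.012]], [-1, [1, 3.6, 165], [0, 0, -0.012]], [-1, [5, 3.5, 165], [0, 0, -0.012]], [-1, [9, 3.5, 165], [0, 0, -0.012]], [-1, [13, 3.4, 165], [0, 0, -0.012]], [-1, [16, 3.4, 165], [0, 0, -0.012]], [-1, [16, 3.4, 165], [0, 0, -0.012]]]}}

```text
t: 14.02
tcp_pos: [0.4124, -0.3424, 0.0527]
eef_rot: [0.0, 0.89, 0.456, 0.0]
force: [-0.2, 0.5, 0.3]
gripper_width: 0.0005
finger_force: 0.0
```

{"op": "servo_tool", "data": {"rows": [[-1, [3, 0, 0], [0, 0, 0]], [-1, [6, 0, 0], [0, 0, 0]], [-1, [9, 0, 0], [0, 0, 0]], [-1, [11, 0, 0], [0, 0, 0]], [-1, [13, 0, 0], [0, 0, 0]], [-1, [13, 0, 0], [0, 0, 0]]]}}

```text
t: 14.78
tcp_pos: [0.4199, -0.3319, 0.0526]
eef_rot: [-0.0, 0.89, 0.456, 0.0]
force: [-1.4, -1.4, 0.7]
gripper_width: 0.0004
finger_force: 0.3
```

```bash
python3 - <<'E'
from h import *
s=robot.get_state();d=s["tcp_pos"][:2]-C;print(s["force"],np.linalg.norm(d),np.degrees(np.arctan2(d[1],d[0]))%360)
E
```

```text
[-1.44009902 -1.40601816  0.72508832] 0.1706193807281827 234.2995896750942
```

Force is about 2 N, so the bolt is sliding. I'll keep pushing until it meets the stop.

{"op": "servo_tool", "data": {"rows": [[-1, [1, 0, 0], [0, 0, 0]], [-1, [2, 0, 0], [0, 0, 0]], [-1, [3, 0, 0], [0, 0, 0]], [-1, [4, 0, 0], [0, 0, 0]], [-1, [4, 0, 0], [0, 0, 0]]]}}

```text
t: 15.4
tcp_pos: [0.4213, -0.3299, 0.0527]
eef_rot: [0.0, 0.891, 0.455, -0.001]
force: [-3.9, -6.0, 0.1]
gripper_width: 0.0006
finger_force: 3.3
```

{"op": "servo_tool", "data": {"rows": [[-1, [1, 0, 0], [0, 0, 0]], [-1, [2, 0, 0], [0, 0, 0]], [-1, [3, 0, 0], [0, 0, 0]], [-1, [3, 0, 0], [0, 0, 0]]]}}

```text
t: 15.9
tcp_pos: [0.4214, -0.3297, 0.0527]
eef_rot: [0.001, 0.891, 0.454, -0.002]
force: [-8.7, -13.3, 1.5]
gripper_width: 0.0005
finger_force: 7.8
```

The bolt met a hard stop at r ≈ 0.168 m, the expected home position. I'll back off, lift and verify.

{"op": "servo_tool", "data": {"rows": [[-1, [-8, 0, 0], [0, 0, 0]], [-1, [-25, 0, 0], [0, 0, 0]], [-1, [-37, 0, 0], [0, 0, 0]], [-1, [-37, 0, -30], [0, 0, 0]], [-1, [-37, 0, -80], [0, 0, 0]], [-1, [-37, 0, -130], [0, 0, 0]], [-1, [-37, 0, -165], [0, 0, 0]], [-1, [-37, 0, -165], [0, 0, 0]], [-1, [-37, 0, -165], [0, 0, 0]]]}}

```text
t: 17.02
tcp_pos: [0.4017, -0.3563, 0.217]
eef_rot: [-0.0, 0.89, 0.455, -0.0]
force: [0.5, -0.0, -0.4]
gripper_width: 0.0006
finger_force: 0.0
```

```bash
python3 - <<'E'
from h import *
T=wcam();np.save("T3.npy",T);i=robot.grab_frame("wrist")
cv2.imwrite("pics/w3.png",cv2.resize(i[:,:,::-1],(800,600),interpolation=cv2.INTER_CUBIC))
s=robot.get_state();print(s["t"],s["tcp_pos"],s["force"])
E
```

```text
17.075 [ 0.40155735 -0.35613953  0.21658763] [-0.28877322 -0.1017167  -0.03786093]
```

View pics/w3.png

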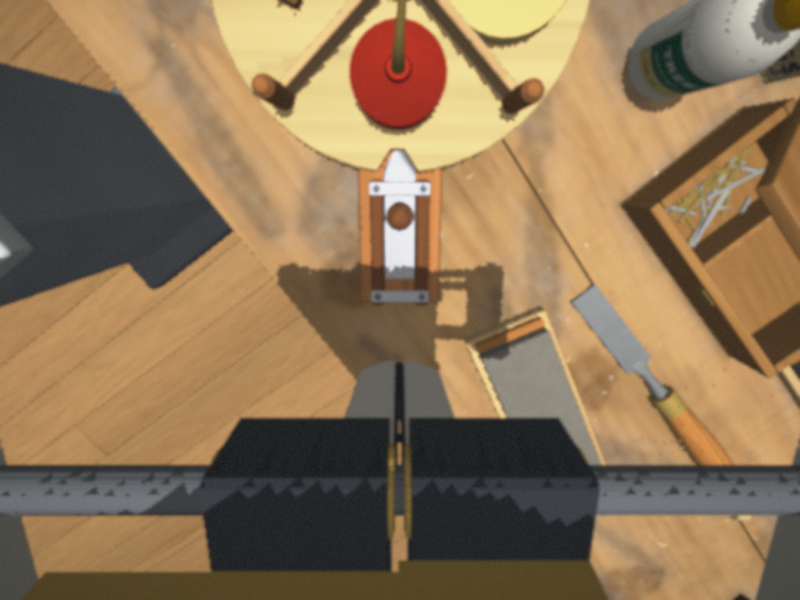

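The bolt's nose sits fully in the notch at (399,160), the knob has moved to (400,215), and the can stands upright in its bay at (398,72). I'm handing in the job.

```bash
python3 -c "
from workcell import robot
print(robot.sign_off())"
```

```text
the job is handed in; nothing more can be done
None
```

The oil can's bay is at the front with the bolt pushed fully home in its notch; the last picture shows the can upright in its bay, and the job was handed in (no verdict was returned).

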